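# Put the breakfast things back in their trays

## Robot

A 7-joint arm with a two-finger parallel gripper is mounted at the origin on the work surface. World frame = base frame: x ahead of the robot, y to its left, z up, the work surface at z = 0. Lengths are in m, angles in rad, forces in N, time in s.
With the tool pointing down it reaches from about 0.425 to 0.875 m from the base axis. Payload 8.4 kg.
Tool frame: the origin (TCP) lies at the very end of the fingers, on their centre line; the grasp point (between the pads) lies 19 mm behind it; z points along the fingers, y is the direction in which the jaws open and shut (so a half turn about z gives the same grasp; the last joint's range is limited). The gripper opens to 85 mm and grips with 20 to 120 N. Pads are 22 mm wide; open, the fingers measure 114 mm over their backs; the gripper's body (76 mm by 85 mm) begins 54 mm behind the grasp point. The pads swing forward as they close: fully open they stand 13 mm farther back than shut.
Start: joints at [-1.382, 0.333, 0.04, 1.465, -0.013, 1.343, -0.059], TCP at [0.185, 0.623, 0.231] pointing down, gripper open.
Joint ranges: [-2.58, 2.58], [-0.38, 2.09], [-1.3, 1.39], [0.25, 2.4], [-1.5, 4.64], [0.08, 2.09], [-2.65, 2.65]. Speed limits (rad/s): [2.22, 2.22, 2.79, 2.79, 3.14, 3.14, 3.14].

## Interface

Orientations are given as a unit quaternion [x, y, z, w].
In Python, from station import * gives the robot as it stands.
- The arm moves only by the tool carry_out, never from a script. Its argument "moves" is a list of rows, each a list of 3 entries, a list of its own where there are three numbers: the turn, a rotation vector about the tool's x, y, z in degrees, then the shift along the tool's x, y, z in m, then the closure in counts, from 0 (fully open) to 255 (shut). In form: [[[rx, ry, rz], [x, y, z], jaw], ...]. A call has 1 to 12 rows; each row is the pose to reach, as a shift and turn from the pose commanded when the call began, along the tool's axes at that moment; what a row does not reach only later rows make up. A row lasts 1/12 s, in which the tool goes at most 41.7 mm and 7.16 degrees, less where a joint would pass 70% of its speed; a pose out of reach is approached as far as the arm can. A call with a gripper value outside its range is refused whole. The fingers move at their own pace and stop on an object; the grip force is fixed at half the most. Time passes only in rows, so rows that repeat a pose let the fingers close. It gives the time, the measured TCP pose, the force and the opening at its end, in the units of the state.
- get_state(): the state, without advancing time (a new reading comes with each control period).
- camera(name): name is "side" or "top"; returns a dict with "img" (400x640x3 uint8, red, green, blue), "fx", "fy", "cx", "cy" (pixels), "R" (3x3) and "t" (3): a world point X has camera coordinates R X + t. Camera axes: x right, y down, z forward; pixel columns grow to the right and rows downward; lengths in m; the calibration is good to about 2 mm. A picture is of the moment at which its call begins. There is no depth.
- finish_job(): hands the job in, once; it reports no verdict.
The state is a dict: "t": time; "joint_pos": joint angles; "joint_vel": joint speeds; "effort": joint torques, N m; "tool_pos": TCP position; "orientation": TCP orientation; "force": force on the tool from outside, world axes, zero at the start; "ft_torque": the same for the moment, N m; "width": finger opening in m.
Only numpy, scipy, OpenCV 4.12 (cv2) and the standard library are available. Lean on these libraries where they do the work, as an engineer would, in place of code of your own. Each camera call takes 0.05 s, during which the arm holds its last target. There are 200 camera calls.

## Task

Breakfast on the balcony is over: of the things left standing about the table, put the two egg cups, the jam jar and the square wooden napkin ring back into the three grey trays, each into the tray that already holds one of its kind. Set each one down (do not drop it) standing on the floor of the tray, not on top of another, the right way up as it is now, and leave the ones already there standing in their trays.

Things in the scene. Friction and masses are not known exactly. Their poses are not given: they have to be found in the camera images.
- egg_cup_a_centre (a point): First loose egg cup: white ceramic, footed and open at the top, 56 mm tall, round, 47 mm across at the rim tapering to 38 mm where the cup meets its short waist (26 mm, from 9 to 13 mm above the foot); foot 38 mm across; 75 g. Stands upright on the table. Point: on its axis, half-way up (28 mm above its underside); z up. The cup wall is 43 mm across at this height.
- egg_cup_b_centre (a point): Second loose egg cup, the same as the first, elsewhere on the table. The loose things stand in one group with bystanders among them (a potted succulent 65 mm tall, a tealight), each about 20 mm or more clear of the next; a bowl and a glass pitcher (118 mm tall, the tallest thing near the trays) stand behind, beside the trays. Point: on its axis, 28 mm above its underside; z up.
- jam_jar_centre (a point): Loose mini jam jar: closed glass jar with dark red jam and a flat steel lid, round, 46 mm across, 54 mm tall, straight-sided up to 36 mm; lid 45 mm across; 110 g. Stands upright on the table. Point: on its axis, half-way up (27 mm above its underside); z up.
- napkin_ring_centre (a point): Loose wooden napkin ring: a square band of light wood 46 x 46 mm outside, walls 7 mm thick, 32 mm tall, lying flat with its square hole upright; 35 g. Point: the centre of the hole, half-way up (16 mm above its underside); x and y at right angles to its outer sides, z up.
- tray_low_floor (a point): The lowest of the three grey plastic trays, which keeps the jam jars: 130 mm (x) by 190 mm (y) outside, walls 3 mm thick (inside 124 x 184 mm), rim 18 mm above the floor of the tray; its floor is 12 mm above the table. Fixed. Point: centre of the floor inside; x across the short side, y along the long side, z up.
- tray_mid_floor (a point): The tray of middle height on legs, which keeps the egg cups: same size and rim as the lowest, its floor 48 mm above the table. Fixed. Point: centre of the floor inside; x across the short side, y along the long side, z up.
- tray_high_floor (a point): The tallest tray on legs, which keeps the napkin rings: same size and rim, its floor 84 mm above the table. Fixed. Point: centre of the floor inside; x across the short side, y along the long side, z up.
- jam_jar_kept_centre (a point): The jam jar that already stands loose in the lowest tray, near one short end, same size as the loose one. Point: on its axis, 27 mm above its underside; z up.
- egg_cup_kept_centre (a point): The egg cup that already stands loose in the middle tray, near one short end, same size as the others. Point: on its axis, 28 mm above its underside; z up.
- napkin_ring_kept_centre (a point): The napkin ring that already lies flat and loose in the tallest tray, near one short end, same size as the other. Point: centre of its hole, 16 mm above its underside; x and y at right angles to its outer sides, z up.
Not all that is in view belongs to the job. Leave any turquoise look-alike of the part that bears egg_cup_b_centre alone.

How it is judged:
By the outcome, as a careful person would: the job done as asked, in the order asked, and still so for the second after the job is handed in, with the robot touching nothing.
It also fails if it takes over 120 s, if anything falls off the work surface, if the arm or the gripper's body presses on something with over 40 N, if the wrist force passes 120 N, or if a joint passes its speed limit or range.

## Working session

There is one attempt and no reset: what is moved stays moved. The work goes in short steps, Python scripts to look and compute and a tool call to move; the robot and the scene stay as the last step left them, time stands still between calls to the robot, and variables do not carry over. Pictures are saved under pics/ and viewed, about 12 in all and at most 16, crops included, and the job is handed in when it is done.

Besides the shell and the picture viewer there is one more tool, called in YAML: its name, and indented under it one key for each argument. carry_out: Moves the arm, as the interface text tells. Its arguments: {"type":"object","properties":{"moves":{"type":"array","items":{"type":"array"}}},"required":["moves"]}

```bash
ls; mkdir -p pics
python3 - <<'E'
from station import *
import cv2
s=get_state();print({k:s[k] for k in('t','tool_pos','orientation','width','force')})
for n in('top','side'):
    c=camera(n);cv2.imwrite(f'pics/{n}0.png',cv2.cvtColor(c['img'],cv2.COLOR_RGB2BGR));print(n,c['fx'],c['cx'],c['cy'],c['R'],c['t'])
E
```

```text
pics
{'t': 0.0, 'tool_pos': array([0.18437038, 0.62284562, 0.23043071]), 'orientation': array([ 1.43390493e-01,  9.89665875e-01, -7.86354902e-04, -6.67774417e-05]), 'width': 0.08546449560613846, 'force': array([-0.22164467,  0.07093079, -0.35729642])}
top 439.0890514085781 315.1612143504691 199.08886749485933 [[ 0.00574867 -0.99993015 -0.01032701]
 [-0.99742256 -0.00499502 -0.07157715]
 [ 0.07152056  0.01071187 -0.9973816 ]] [0.04481701 0.52311933 1.13400666]
side 395.7057648715336 314.56524634787036 196.09508796501012 [[ 0.82346833 -0.5670964  -0.01736615]
 [-0.40837713 -0.57119149 -0.71201714]
 [ 0.39386295  0.59341551 -0.7019473 ]] [-0.40641473  0.3077943   0.99240788]
```

View pics/top0.png

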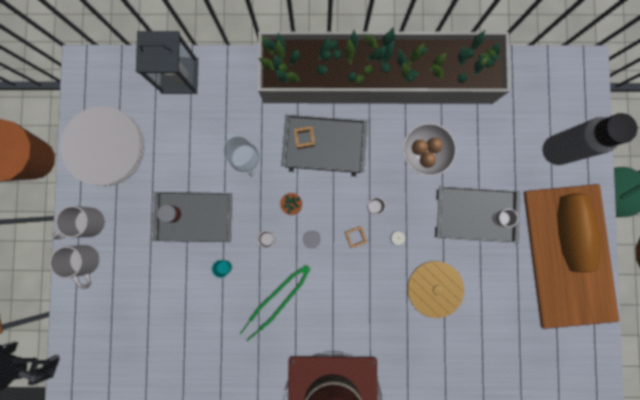

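View pics/side0.png

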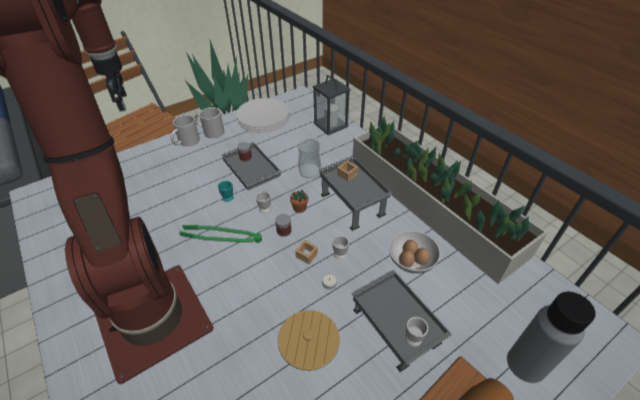

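Top: egg cups at (266,239) and (376,206), jar (312,239), ring (356,237). The bystanders are the succulent (291,204), tealight (398,238) and turquoise cup (222,268). Low tray (192,217), high tray (324,144), mid tray (477,214). I'll confirm this in an enlarged crop.

Run:
```python
import cv2,numpy as np
a=cv2.imread('pics/top0.png')[105:285,140:530];b=cv2.imread('pics/side0.png')[130:370,180:480]
cv2.imwrite('pics/crop_top.png',cv2.resize(a,None,fx=2.05,fy=2.05,interpolation=cv2.INTER_CUBIC))
cv2.imwrite('pics/crop_side.png',cv2.resize(b,None,fx=2.5,fy=2.5,interpolation=cv2.INTER_CUBIC))
```

```text
(no output)
```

View pics/crop_top.png

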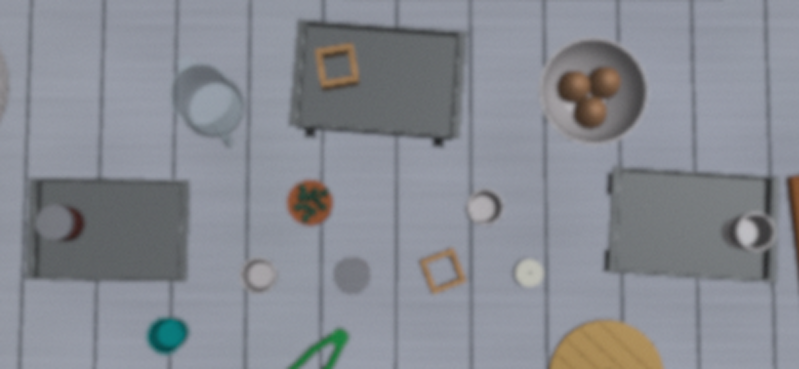

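View pics/crop_side.png

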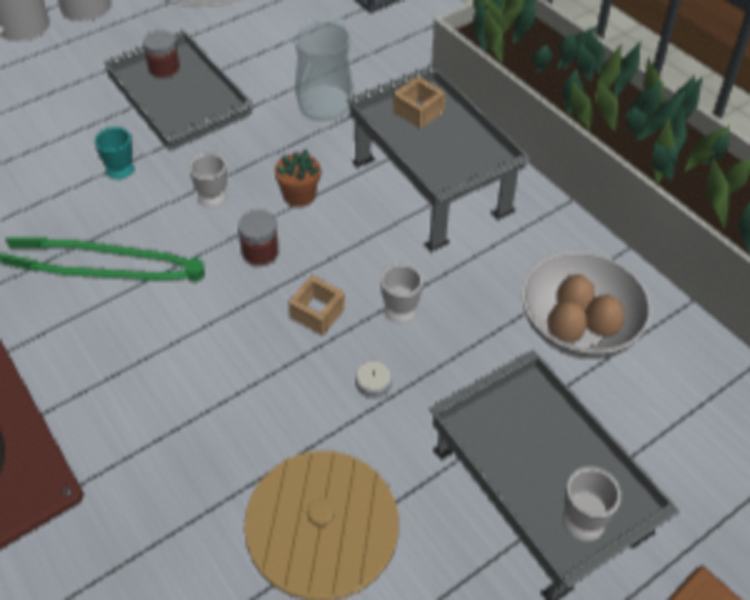

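The crops confirm it: two white cups at crop_top (259,274) and (484,206), a red jar (352,275), a wood ring (442,270). The only look-alike is the turquoise cup at (167,335). Next I'll measure.

```bash
cat > h.py <<'E'
from station import *
import numpy as np,cv2
def ray(c,u,v,z):
    d=c['R'].T@np.array([(u-c['cx'])/c['fx'],(v-c['cy'])/c['fy'],1]);o=-c['R'].T@c['t']
    return o+d*(z-o[2])/d[2]
def proj(c,X):
    p=c['R']@np.asarray(X)+c['t'];return c['fx']*p[0]/p[2]+c['cx'],c['fy']*p[1]/p[2]+c['cy']
def save(c,n,x0,y0,x1,y1,f):
    cv2.imwrite('pics/'+n,cv2.resize(cv2.cvtColor(c['img'][y0:y1,x0:x1],cv2.COLOR_RGB2BGR),None,fx=f,fy=f,interpolation=cv2.INTER_CUBIC))
E
python3 - <<'E'
from h import *
c=camera('top');im=c['img'].astype(int)
bg=cv2.medianBlur(c['img'],51).astype(int)
hsv=cv2.cvtColor(c['img'],cv2.COLOR_RGB2HSV).astype(int)
sat=hsv[...,1]
blueness=im[...,2]-im[...,0]
print('px table',im[255,340],'cup',im[239,266],'rim',im[239,260],'lid',im[239,312],'tray',im[230,190])
def blob(m,box,name,z):
    x0,y0,x1,y1=box;s=np.zeros(m.shape,np.uint8);s[y0:y1,x0:x1]=m[y0:y1,x0:x1]
    cs,_=cv2.findContours(s,cv2.RETR_EXTERNAL,cv2.CHAIN_APPROX_NONE)
    k=max(cs,key=cv2.contourArea);r=cv2.minAreaRect(k);ce=cv2.minEnclosingCircle(k)
    print(name,'rect',np.round(r[0],1),np.round(r[1],1),round(r[2],1),'circ',np.round(ce[0],1),round(ce[1],1),'xy',np.round(ray(c,*r[0],z)[:2],4))
    return r
m=(blueness<9)
for n,b,z in(('cupA',(252,225,281,254),.056),('jar',(297,225,327,254),.054),('cupB',(362,193,390,219),.056),('tea',(388,228,410,250),.015),('succ',(276,190,306,219),.06)):blob(m,b,n,z)
w=(im[...,0]-im[...,2]>12)
r=blob(w,(340,222,372,252),'ring',.032);bx=cv2.boxPoints(r);print(np.round([ray(c,*p,.032)[:2] for p in bx],4).tolist())
r=blob(w,(285,120,322,155),'ringkept',.116)
blob(blueness<9,(480,200,530,235),'cupkept',.104)
d=(hsv[...,2]<135)
for n,b,z in(('low',(140,180,240,250),.03),('mid',(425,178,530,248),.066),('high',(272,105,375,180),.102)):
    r=blob(d,b,n,z);bx=cv2.boxPoints(r);print(np.round([ray(c,*p,z)[:2] for p in bx],4).tolist())
M=np.hstack([cv2.resize((q[100:260,140:530]*255).astype(np.uint8),None,fx=2,fy=2) for q in(m,)]+[]);M2=cv2.resize((d[100:260,140:530]*255).astype(np.uint8),None,fx=2,fy=2)
cv2.imwrite('pics/mask.png',np.vstack([M,M2])[:600])
E
```

```text
px table [144 147 158] cup [167 164 167] rim [120 118 120] lid [118 119 126] tray [ 96  99 100]
cupA rect [265.6 238.9] [18.  17.7] 18.4 circ [265.6 238.6] 9.4 xy [0.4188 0.1721]
jar rect [316.9 233.8] [6.4 2.3] 51.3 circ [316.  234.5] 3.2 xy [0.4324 0.0423]
cupB rect [376.  205.5] [17. 18.] 90.0 circ [376.1 205.9] 9.4 xy [ 0.5047 -0.1071]
tea rect [398. 238.] [14. 14.] 90.0 circ [397.8 237.8] 7.5 xy [ 0.4223 -0.1694]
succ rect [291. 204.] [24. 24.] 90.0 circ [290.7 203.4] 12.6 xy [0.5072 0.1083]
ring rect [355.7 236.8] [18.4 18.6] 68.2 circ [355.9 236.8] 11.9 xy [ 0.425  -0.0576]
[[0.4379, -0.0266], [0.4559, -0.0711], [0.4121, -0.0886], [0.3942, -0.0442]]
ringkept rect [304.  136.7] [21.2 20.5] 80.5 circ [304.  136.5] 13.3 xy [0.6676 0.0745]
cupkept rect [499. 217.] [34. 38.] 90.0 circ [499. 217.] 25.5 xy [ 0.4756 -0.3974]
low rect [191.  214.5] [82. 69.] 0.0 circ [187.1 216.1] 49.6 xy [0.4803 0.3703]
[[0.3904, 0.4745], [0.57, 0.4804], [0.571, 0.2652], [0.3917, 0.2617]]
mid rect [476.5 212.5] [69. 85.] 90.0 circ [479.3 212.7] 51.0 xy [ 0.4879 -0.357 ]
[[0.5743, -0.2521], [0.5752, -0.4653], [0.4026, -0.4605], [0.4013, -0.2497]]
high rect [326.1 139.6] [87.9 69.9] 3.2 circ [325. 141.] 50.1 xy [0.6637 0.0206]
[[0.5828, 0.1324], [0.7569, 0.1248], [0.7453, -0.0922], [0.5718, -0.0821]]
```

View pics/mask.png

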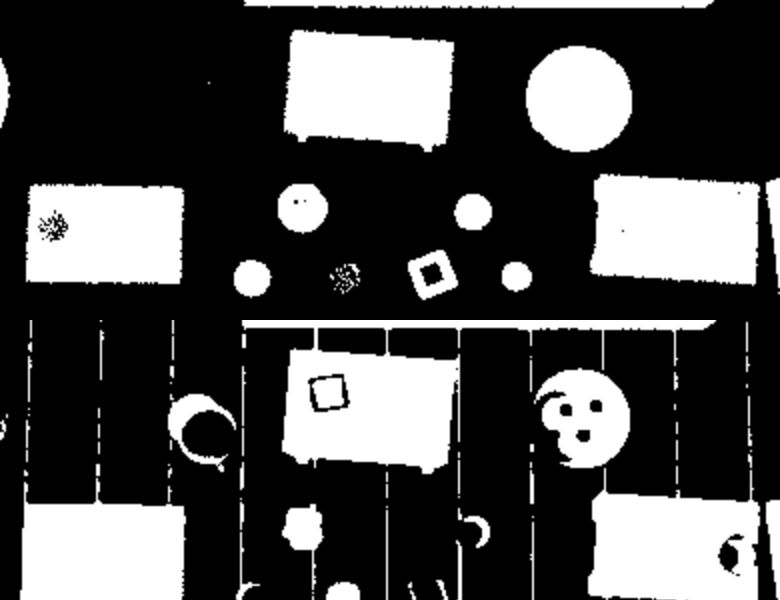

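Run:
```python
from h import *
c=camera('top');s=camera('side');im=c['img'].astype(int)
bl=((im[...,2]-im[...,0])<9).astype(np.uint8)
v=cv2.cvtColor(c['img'],cv2.COLOR_RGB2HSV)[...,2]
def blob(m,box,z,k=9):
    x0,y0,x1,y1=box;q=np.zeros_like(m);q[y0:y1,x0:x1]=m[y0:y1,x0:x1]
    q=cv2.morphologyEx(cv2.morphologyEx(q,cv2.MORPH_CLOSE,np.ones((5,5))),cv2.MORPH_OPEN,np.ones((k,k)))
    cs,_=cv2.findContours(q,1,2);k=max(cs,key=cv2.contourArea);return cv2.minAreaRect(k)
for n,b,z in(('low',(140,180,240,250),.03),('mid',(425,178,518,248),.066),('high',(272,105,375,176),.102)):
    r=blob(bl,b,z,25);P=np.array([ray(c,*p,z)[:2] for p in cv2.boxPoints(r)])
    L=np.linalg.norm(np.roll(P,-1,0)-P,axis=1);e=P[1]-P[0] if L[0]>L[1] else P[2]-P[1]
    print(n,np.round(P.mean(0),4),np.round(L,4),'long axis deg',np.round(np.degrees(np.arctan2(e[1],e[0]))%180,1),'px',np.round(cv2.boxPoints(r),0).tolist())
r=blob((v<140).astype(np.uint8),(300,228,325,250),.054,5);print('jar',np.round(r[0],1),np.round(r[1],1),np.round(ray(c,*r[0],.054),4))
r=blob((v<150).astype(np.uint8),(300,228,325,250),.054,5);print('jar',np.round(r[0],1),np.round(r[1],1))
# side checks: rim/lid centres picked from crop
f=lambda x,y:(180+x/2.5,130+y/2.5)
for n,p,z in(('A',f(209,165),.056),('B',f(402,277),.056),('jar',f(258,224),.054),('jarkept',f(161,42),.066),('cupkept',f(592,492),.104),('ringkept',f(420,95),.116),('ring',f(317,296),.032)):print(n,np.round(ray(s,*p,z)[:2],4))
for n,p,z in(('jarkept',(140+58/2.05,105+222/2.05),.066),('cupkept',(140+754/2.05,105+231/2.05),.104),('pitcher',(140+200/2.05,105+88/2.05),.118)):print('top',n,np.round(ray(c,*p,z)[:2],4))
```

```text
low [0.474 0.369] [0.2016 0.1247 0.2001 0.1249] long axis deg 90.3 px [[153.0, 193.0], [230.0, 193.0], [230.0, 241.0], [153.0, 241.0]]
mid [ 0.4844 -0.3593] [0.1303 0.1978 0.1301 0.1962] long axis deg 90.3 px [[438.0, 240.0], [438.0, 188.0], [517.0, 188.0], [517.0, 240.0]]
high [0.6543 0.0247] [0.1999 0.1317 0.1982 0.1319] long axis deg 90.2 px [[284.0, 117.0], [365.0, 117.0], [365.0, 170.0], [284.0, 170.0]]
jar [311. 239.] [16. 16.] [0.4191 0.0572 0.054 ]
jar [311. 239.] [18. 18.]
A [0.4204 0.169 ]
B [ 0.5073 -0.1089]
jar [0.4196 0.0519]
jarkept [0.4821 0.4132]
cupkept [ 0.4726 -0.4229]
ringkept [0.6674 0.068 ]
ring [ 0.4262 -0.0607]
top jarkept [0.4817 0.4172]
top cupkept [ 0.4741 -0.4185]
top pitcher [0.6392 0.2354]
```

```bash
cat >> h.py <<'E'
from scipy.spatial.transform import Rotation as Ro
def go(x,y,z,b=0):
    "move to TCP x,y,z, tool down, tool y at world bearing b deg"
    s=get_state();R=Ro.from_quat(s['orientation']);c,n=np.cos(np.radians(b)),np.sin(np.radians(b))
    T=Ro.from_matrix(np.array([[-n,c,0],[c,n,0],[0,0,-1]]).T) if 0 else Ro.from_matrix(np.column_stack([[-n,c,0],[c,n,0],[0,0,-1]]))
    print('turn',np.round((R.inv()*T).as_rotvec(degrees=True),2),'shift',np.round(R.inv().apply(np.array([x,y,z])-s['tool_pos']),4),'t',round(s['t'],2),'pos',np.round(s['tool_pos'],4),'j',np.round(s['joint_pos'],2))
E
python3 - <<'E'
from h import *
c=camera('top')
for n,z,P in(('high',.102,[(291,30),(454,41),(447,143),(285,133)]),('mid',.066,[(597,175),(759,183),(756,283),(592,273)]),('low',.03,[(27,185),(183,187),(182,283),(26,282)])):
    Q=np.array([ray(c,140+x/2,100+y/2,z)[:2] for x,y in P]);print(n,np.round(Q,3).tolist(),np.round(Q.mean(0),4))
go(.4195,.1705,.15)
E
```

```text
high [[0.725, 0.121], [0.712, -0.08], [0.585, -0.071], [0.597, 0.127]] [0.6546 0.0244]
mid [[0.55, -0.263], [0.541, -0.466], [0.416, -0.458], [0.427, -0.255]] [ 0.4838 -0.3605]
low [[0.537, 0.47], [0.536, 0.266], [0.411, 0.265], [0.411, 0.467]] [0.4737 0.367 ]
turn [-3.000e-02  2.000e-02  7.351e+01] shift [-0.3539 -0.3672  0.0812] t 0.3 pos [0.1844 0.6231 0.231 ] j [-1.38  0.33  0.04  1.47 -0.01  1.34 -0.06]
```

carry_out:
  moves:
    - [[0,0,6],[-0.029,-0.031,0],75]
    - [[0,0,12],[-0.059,-0.061,0],75]
    - [[0,0,18],[-0.088,-0.092,0],75]
    - [[0,0,24.5],[-0.118,-0.122,0],75]
    - [[0,0,30.6],[-0.147,-0.153,0.01],75]
    - [[0,0,36.7],[-0.177,-0.184,0.02],75]
    - [[0,0,43],[-0.206,-0.214,0.03],75]
    - [[0,0,49],[-0.236,-0.245,0.04],75]
    - [[0,0,55],[-0.265,-0.275,0.05],75]
    - [[0,0,61],[-0.295,-0.306,0.06],75]
    - [[0,0,67.5],[-0.324,-0.337,0.07],75]
    - [[0,0,73.5],[-0.354,-0.367,0.081],75]

```text
t: 1.3
tool_pos: [0.4114, 0.1856, 0.155]
orientation: [0.709, 0.705, 0.001, -0.0]
force: [1.4, 0.6, -0.4]
width: 0.06
```

Run:
```python
from h import *
go(.4195,.1705,.15);print(get_state()['width'])
s=camera('side');save(s,'s1.png',180,130,400,330,3)
```

```text
turn [ 0.04 -0.06 -0.31] shift [-0.015   0.0081  0.005 ] t 1.3 pos [0.4114 0.1856 0.155 ] j [-0.97 -0.04  0.45  2.05  0.02  1.13 -0.54]
0.060004925082225824
```

View pics/s1.png

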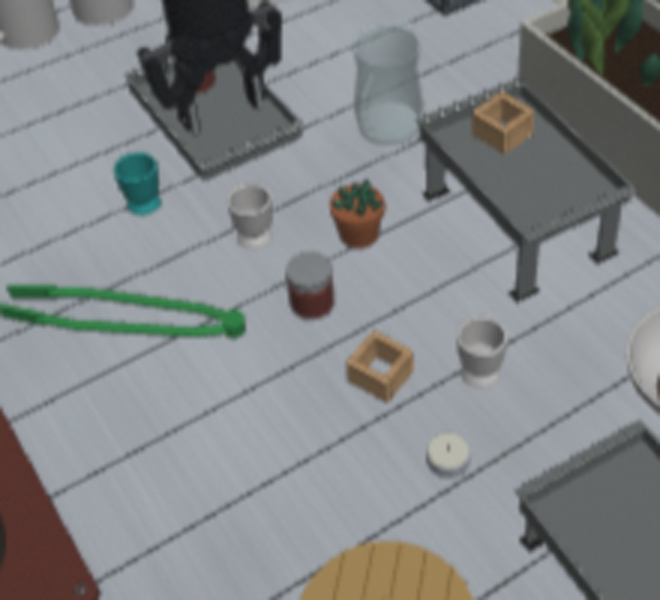

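Fingers are open 60 mm and the arm is still settling above cup A at crop (250,210). Descending.

carry_out:
  moves:
    - [[0,0,0],[0,0,0],75]
    - [[0,0,0],[0,0,0],75]
    - [[0,0,0],[0,0,0.02],75]
    - [[0,0,0],[0,0,0.04],75]
    - [[0,0,0],[0,0,0.06],75]
    - [[0,0,0],[0,0,0.08],75]
    - [[0,0,0],[0,0,0.095],75]
    - [[0,0,0],[0,0,0.11],75]
    - [[0,0,0],[0,0,0.12],75]
    - [[0,0,0],[0,0,0.13],75]
    - [[0,0,0],[0,0,0.136],75]
    - [[0,0,0],[0,0,0.136],75]

```text
t: 2.35
tool_pos: [0.4103, 0.1876, 0.0182]
orientation: [0.707, 0.708, -0.001, -0.0]
force: [-0.1, 0.7, 0.5]
width: 0.0603
```

Run:
```python
from h import *
go(.4195,.1705,.014)
s=camera('side');c=camera('top')
a=cv2.resize(s['img'][130:250,200:350],None,fx=3,fy=3);b=cv2.resize(c['img'][180:300,215:340],None,fx=3,fy=3)
cv2.imwrite('pics/g1.png',cv2.cvtColor(np.hstack([a,b]),cv2.COLOR_RGB2BGR))
```

```text
turn [-0.06  0.05  0.07] shift [-0.0171  0.0091  0.0042] t 2.35 pos [0.4103 0.1876 0.0182] j [-0.94  0.18  0.45  2.17 -0.11  0.81 -0.43]
```

View pics/g1.png

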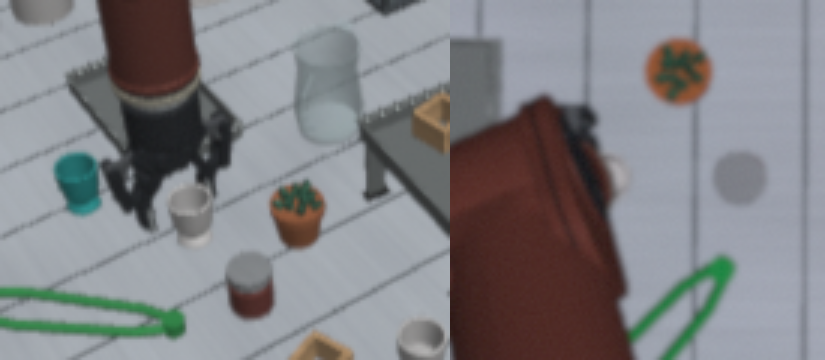

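The measured pose shows the tool 17 mm short in y and 9 mm short in x, and the picture agrees (fingers behind the cup). I'll shift x first, then y.

carry_out:
  moves:
    - [[0,0,0],[0,0.005,0],75]
    - [[0,0,0],[0,0.009,0],75]
    - [[0,0,0],[-0.006,0.009,0.002],75]
    - [[0,0,0],[-0.012,0.009,0.004],75]
    - [[0,0,0],[-0.017,0.009,0.005],75]
    - [[0,0,0],[-0.017,0.009,0.005],75]
    - [[0,0,0],[-0.017,0.009,0.005],75]

```text
t: 3.03
tool_pos: [0.4197, 0.1698, 0.014]
orientation: [0.707, 0.707, -0.0, -0.0]
force: [0.6, 0.6, 0.0]
width: 0.0604
```

Run:
```python
from h import *
go(.4195,.1705,.014)
s=camera('side')
cv2.imwrite('pics/g2.png',cv2.cvtColor(cv2.resize(s['img'][150:250,220:320],None,fx=5,fy=5),cv2.COLOR_RGB2BGR))
```

```text
turn [-0.02  0.01 -0.06] shift [ 0.0007 -0.0002 -0.    ] t 3.03 pos [0.4197 0.1698 0.014 ] j [-0.91  0.19  0.46  2.17 -0.12  0.8  -0.37]
```

View pics/g2.png

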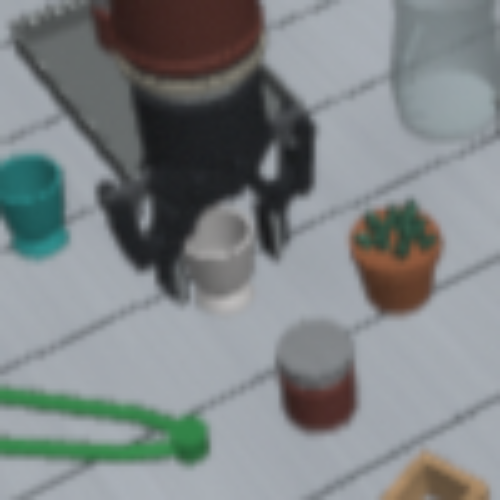

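Fingers straddle cup A at (222,260). Close and lift.

carry_out:
  moves:
    - [[0,0,0],[0,0,0],255]
    - [[0,0,0],[0,0,0],255]
    - [[0,0,0],[0,0,0],255]
    - [[0,0,0],[0,0,0],255]
    - [[0,0,0],[0,0,0],255]
    - [[0,0,0],[0,0,0],255]
    - [[0,0,0],[0,0,-0.01],255]
    - [[0,0,0],[0,0,-0.03],255]
    - [[0,0,0],[0,0,-0.06],255]
    - [[0,0,0],[0,0,-0.09],255]
    - [[0,0,0],[0,0,-0.12],255]
    - [[0,0,0],[0,0,-0.146],255]

```text
t: 4.08
tool_pos: [0.4201, 0.1703, 0.1627]
orientation: [0.707, 0.707, 0.001, 0.0]
force: [0.1, 0.3, -0.8]
width: 0.0443
```

carry_out:
  moves:
    - [[0,0,0],[-0.015,0.002,0],255]
    - [[0,0,0],[-0.04,0.005,0],255]
    - [[0,0,0],[-0.065,0.01,0],255]
    - [[0,0,0],[-0.09,0.013,0],255]
    - [[0,0,0],[-0.115,0.017,0],255]
    - [[0,0,0],[-0.14,0.02,0],255]
    - [[0,0,0],[-0.165,0.024,0],255]
    - [[0,0,0],[-0.19,0.027,0],255]
    - [[0,0,0],[-0.215,0.03,0],255]
    - [[0,0,0],[-0.24,0.033,0],255]
    - [[0,0,0],[-0.265,0.036,0],255]
    - [[0,0,0],[-0.29,0.04,0],255]

```text
t: 5.08
tool_pos: [0.4598, -0.1208, 0.1607]
orientation: [0.707, 0.707, 0.0, 0.0]
force: [1.3, -0.2, -0.6]
width: 0.0445
```

carry_out:
  moves:
    - [[0,0,0],[-0.025,0.004,0],255]
    - [[0,0,0],[-0.05,0.007,0],255]
    - [[0,0,0],[-0.075,0.01,0],255]
    - [[0,0,0],[-0.1,0.012,0],255]
    - [[0,0,0],[-0.125,0.014,0],255]
    - [[0,0,0],[-0.15,0.016,0],255]
    - [[0,0,0],[-0.175,0.018,0],255]
    - [[0,0,0],[-0.2,0.02,0],255]
    - [[0,0,0],[-0.22,0.022,0],255]
    - [[0,0,0],[-0.232,0.023,0],255]
    - [[0,0,0],[-0.238,0.023,0],255]
    - [[0,0,0],[-0.238,0.023,0],255]

```text
t: 6.08
tool_pos: [0.4825, -0.3587, 0.1603]
orientation: [0.708, 0.707, -0.0, 0.0]
force: [-0.0, 0.2, -0.7]
width: 0.044
```

Run:
```python
from h import *
go(.483,-.358,.063)
s=camera('side');save(s,'p1.png',320,200,470,380,3)
```

```text
turn [-0.03  0.04 -0.09] shift [0.0008 0.0006 0.0973] t 6.08 pos [ 0.4825 -0.3587  0.1603] j [-0.17  0.39  0.93  1.71 -0.34  1.2   0.85]
```

View pics/p1.png

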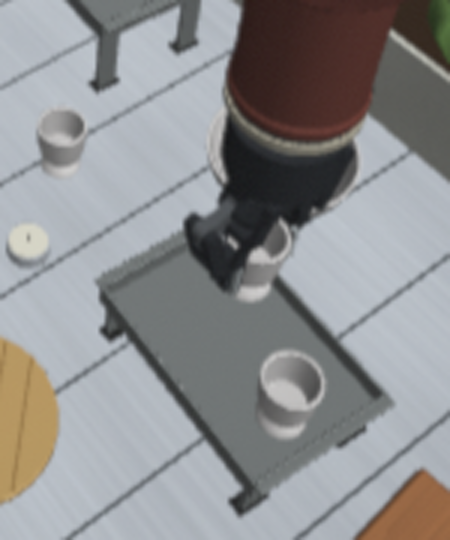

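Cup A is held upright at (255,265), over the tray. Kept cup at (288,392). Lowering.

carry_out:
  moves:
    - [[0,0,0],[0,0,0.015],255]
    - [[0,0,0],[0,0,0.035],255]
    - [[0,0,0],[0,0,0.055],255]
    - [[0,0,0],[0,0,0.07],255]
    - [[0,0,0],[0,0,0.082],255]
    - [[0,0,0],[0,0,0.09],255]
    - [[0,0,0],[0,0,0.094],255]
    - [[0,0,0],[0,0,0.096],255]
    - [[0,0,0],[0,0,0.097],255]
    - [[0,0,0],[0,0,0.097],255]

```text
t: 6.97
tool_pos: [0.4833, -0.3577, 0.0636]
orientation: [0.707, 0.707, 0.0, 0.0]
force: [-0.3, 0.6, -1.2]
width: 0.0439
```

carry_out:
  moves:
    - [[0,0,0],[0,0,0.0007],255]
    - [[0,0,0],[0,0,0.0014],255]
    - [[0,0,0],[0,0,0.0014],255]

```text
t: 7.22
tool_pos: [0.4834, -0.3582, 0.0627]
orientation: [0.707, 0.707, 0.0, 0.001]
force: [-1.5, 0.4, 5.5]
width: 0.0443
```

Contact (force +5.5 N). Release and lift.

carry_out:
  moves:
    - [[0,0,0],[0,0,0],110]
    - [[0,0,0],[0,0,0],75]
    - [[0,0,0],[0,0,0],75]
    - [[0,0,0],[0,0,0],75]
    - [[0,0,0],[0,0,-0.01],75]
    - [[0,0,0],[0,0,-0.03],75]
    - [[0,0,0],[0,0,-0.055],75]
    - [[0,0,0],[0,0,-0.08],75]
    - [[0,0,0],[0,0,-0.1],75]
    - [[0,0,0],[0.025,0.002,-0.1],75]
    - [[0,0,0],[0.05,0.004,-0.1],75]
    - [[0,0,0],[0.075,0.006,-0.1],75]

```text
t: 8.22
tool_pos: [0.4889, -0.2824, 0.1627]
orientation: [0.708, 0.707, 0.0, 0.0]
force: [0.6, 0.1, -0.9]
width: 0.0601
```

carry_out:
  moves:
    - [[0,0,0],[0.025,0.003,0],75]
    - [[0,0,0],[0.05,0.006,0],75]
    - [[0,0,0],[0.075,0.009,0],75]
    - [[0,0,0],[0.1,0.011,0],75]
    - [[0,0,0],[0.125,0.013,0],75]
    - [[0,0,0],[0.15,0.015,0],75]
    - [[0,0,0],[0.168,0.016,0],75]
    - [[0,0,0],[0.175,0.016,0.01],75]
    - [[0,0,0],[0.175,0.016,0.03],75]
    - [[0,0,0],[0.175,0.016,0.05],75]
    - [[0,0,0],[0.175,0.016,0.06],75]
    - [[0,0,0],[0.175,0.016,0.06],75]

```text
t: 9.22
tool_pos: [0.5033, -0.1082, 0.0997]
orientation: [0.707, 0.707, -0.002, -0.001]
force: [-1.0, -0.0, 0.5]
width: 0.0604
```

Run:
```python
from h import *
go(.506,-.108,.014)
s=camera('side');save(s,'p2.png',260,190,450,370,3)
```

```text
turn [-0.21  0.05 -0.06] shift [0.0003 0.003  0.0857] t 9.22 pos [ 0.5033 -0.1082  0.0997] j [-0.66  0.24  0.89  1.98 -0.21  1.03  0.32]
```

View pics/p2.png

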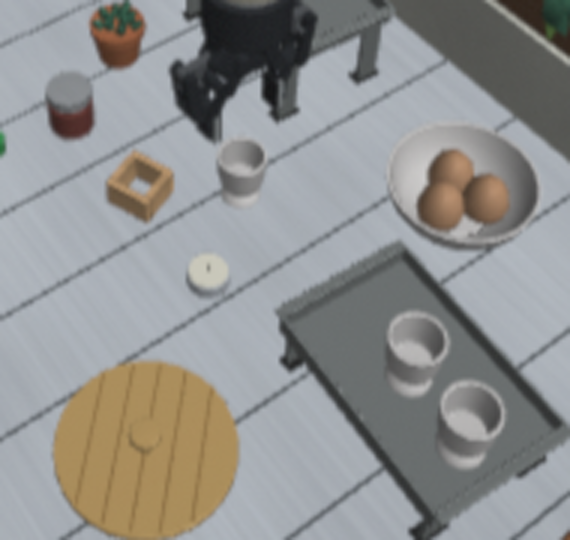

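Cup A stands at (415,350) beside the kept cup at (470,425), with room at the near end. Cup B is at (242,170), below the fingers. (10 pictures so far.)

carry_out:
  moves:
    - [[0,0,0],[0,0.003,0.015],75]
    - [[0,0,0],[0,0.003,0.035],75]
    - [[0,0,0],[0,0.003,0.055],75]
    - [[0,0,0],[0,0.003,0.07],75]
    - [[0,0,0],[0,0.003,0.08],75]
    - [[0,0,0],[0,0.003,0.086],75]
    - [[0,0,0],[0,0.003,0.086],75]
    - [[0,0,0],[0,0.003,0.086],255]
    - [[0,0,0],[0,0.003,0.086],255]
    - [[0,0,0],[0,0.003,0.086],255]
    - [[0,0,0],[0,0.003,0.086],255]
    - [[0,0,0],[0,0.003,0.086],255]

```text
t: 10.27
tool_pos: [0.5083, -0.1078, 0.0168]
orientation: [0.707, 0.707, 0.0, 0.0]
force: [-3.7, -0.6, 6.3]
width: 0.0441
```

carry_out:
  moves:
    - [[0,0,0],[0,0,0],255]
    - [[0,0,0],[0,0,-0.01],255]
    - [[0,0,0],[0,0,-0.03],255]
    - [[0,0,0],[0,0,-0.055],255]
    - [[0,0,0],[0,0,-0.085],255]
    - [[0,0,0],[0,0,-0.115],255]
    - [[0,0,0],[0,0,-0.146],255]
    - [[0,0,0],[-0.025,-0.003,-0.146],255]
    - [[0,0,0],[-0.05,-0.006,-0.146],255]
    - [[0,0,0],[-0.075,-0.009,-0.146],255]
    - [[0,0,0],[-0.1,-0.012,-0.146],255]
    - [[0,0,0],[-0.125,-0.015,-0.146],255]

```text
t: 11.27
tool_pos: [0.493, -0.2336, 0.1629]
orientation: [0.707, 0.707, 0.001, 0.0]
force: [0.4, 0.5, -0.7]
width: 0.0441
```

carry_out:
  moves:
    - [[0,0,0],[-0.025,-0.003,0],255]
    - [[0,0,0],[-0.045,-0.006,0],255]
    - [[0,0,0],[-0.06,-0.009,0],255]
    - [[0,0,0],[-0.068,-0.009,0],255]
    - [[0,0,0],[-0.068,-0.009,0.02],255]
    - [[0,0,0],[-0.068,-0.009,0.04],255]
    - [[0,0,0],[-0.068,-0.009,0.05],255]
    - [[0,0,0],[-0.068,-0.009,0.06],255]
    - [[0,0,0],[-0.068,-0.009,0.06],255]
    - [[0,0,0],[-0.068,-0.009,0.06],255]

```text
t: 12.1
tool_pos: [0.4842, -0.3003, 0.102]
orientation: [0.707, 0.707, -0.0, -0.0]
force: [-0.3, -0.4, -0.3]
width: 0.0437
```

Run:
```python
from h import *
go(.484,-.302,.065)
s=camera('side');save(s,'p3.png',330,220,460,370,4)
```

```text
turn [-0.01  0.    0.03] shift [-0.0017 -0.0002  0.037 ] t 12.1 pos [ 0.4842 -0.3003  0.102 ] j [-0.28  0.39  0.93  1.85 -0.36  1.08  0.79]
```

View pics/p3.png

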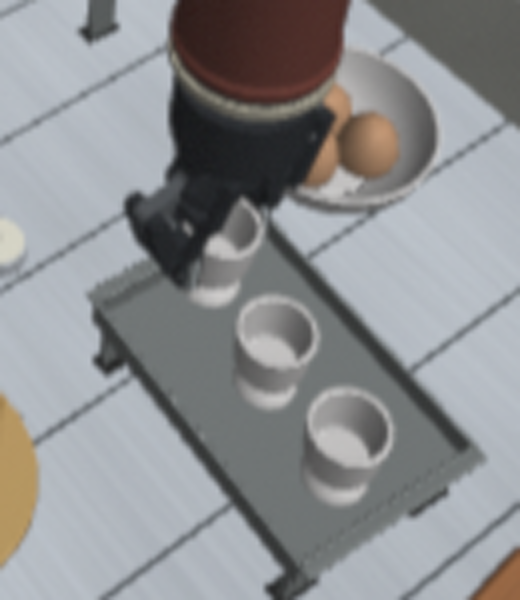

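Cup B is upright at (230,250), with cups at (275,350) and (347,445). Clear, so lowering.

carry_out:
  moves:
    - [[0,0,0],[-0.001,0,0.01],255]
    - [[0,0,0],[-0.002,0,0.02],255]
    - [[0,0,0],[-0.002,0,0.028],255]
    - [[0,0,0],[-0.002,0,0.033],255]
    - [[0,0,0],[-0.002,0,0.0355],255]
    - [[0,0,0],[-0.002,0,0.0365],255]
    - [[0,0,0],[-0.002,0,0.0365],255]

```text
t: 12.73
tool_pos: [0.4837, -0.3028, 0.0651]
orientation: [0.707, 0.707, -0.0, -0.0]
force: [0.2, 0.5, -0.7]
width: 0.0443
```

carry_out:
  moves:
    - [[0,0,0],[0,0,0.001],255]
    - [[0,0,0],[0,0,0.0018],255]
    - [[0,0,0],[0,0,0.0018],255]

```text
t: 12.98
tool_pos: [0.484, -0.3034, 0.0647]
orientation: [0.707, 0.707, 0.0, 0.0]
force: [-6.2, 2.3, 14.4]
width: 0.044
```

carry_out:
  moves:
    - [[0,0,0],[0,0,0],110]
    - [[0,0,0],[0,0,0],75]
    - [[0,0,0],[0,0,0],75]
    - [[0,0,0],[0,0,0],75]
    - [[0,0,0],[0,0,-0.01],75]
    - [[0,0,0],[0,0,-0.03],75]
    - [[0,0,0],[0,0,-0.055],75]
    - [[0,0,0],[0,0,-0.08],75]
    - [[0,0,0],[0,0,-0.1],75]
    - [[0,0,0],[0.025,-0.004,-0.1],75]
    - [[0,0,0],[0.05,-0.008,-0.1],75]
    - [[0,0,0],[0.075,-0.012,-0.1],75]

```text
t: 13.98
tool_pos: [0.4717, -0.2274, 0.1641]
orientation: [0.708, 0.707, 0.0, 0.0]
force: [0.4, 0.9, 1.3]
width: 0.0607
```

carry_out:
  moves:
    - [[0,0,0],[0.025,-0.004,0],75]
    - [[0,0,0],[0.05,-0.008,0],75]
    - [[0,0,0],[0.075,-0.013,0],75]
    - [[0,0,0],[0.1,-0.018,0],75]
    - [[0,0,0],[0.125,-0.023,0],75]
    - [[0,0,0],[0.15,-0.028,0],75]
    - [[0,0,0],[0.175,-0.032,0],75]
    - [[0,0,0],[0.2,-0.036,0],75]
    - [[0,0,0],[0.225,-0.04,0],75]
    - [[0,0,0],[0.25,-0.045,0],75]
    - [[0,0,0],[0.275,-0.05,0],75]
    - [[0,0,0],[0.282,-0.052,0],75]

```text
t: 14.98
tool_pos: [0.4194, 0.0576, 0.1639]
orientation: [0.706, 0.708, 0.0, -0.0]
force: [0.6, 0.0, -0.2]
width: 0.0606
```

Run:
```python
from h import *
go(.419,.0555,.1)
```

```text
turn [ 0.02 -0.05  0.19] shift [-0.0021 -0.0004  0.0639] t 14.98 pos [0.4194 0.0576 0.1639] j [-0.92 -0.14  0.64  2.1   0.09  1.16 -0.32]
```

carry_out:
  moves:
    - [[0,0,0],[-0.001,0,0.015],75]
    - [[0,0,0],[-0.002,0,0.035],75]
    - [[0,0,0],[-0.002,0,0.06],75]
    - [[0,0,0],[-0.002,0,0.08],75]
    - [[0,0,0],[-0.002,0,0.095],75]
    - [[0,0,0],[-0.002,0,0.095],75]
    - [[0,0,0],[-0.002,0,0.095],75]

```text
t: 15.57
tool_pos: [0.4198, 0.0517, 0.0686]
orientation: [0.707, 0.707, -0.001, 0.0]
force: [0.4, -0.8, 0.0]
width: 0.0603
```

Run:
```python
from h import *
go(.419,.0555,.01)
s=camera('side');save(s,'p4.png',230,160,350,280,5)
```

```text
turn [-0.05  0.07 -0.04] shift [ 0.0038 -0.0007  0.0586] t 15.57 pos [0.4198 0.0517 0.0686] j [-0.91  0.02  0.7   2.2  -0.01  0.93 -0.21]
```

View pics/p4.png

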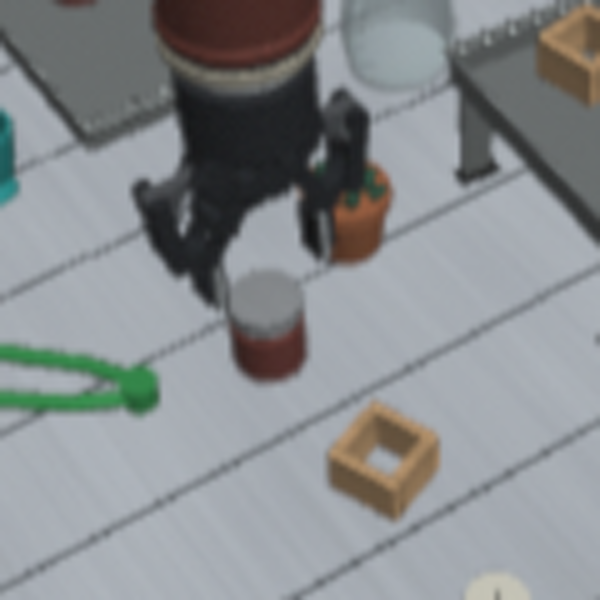

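Fingers straddle the jar lid at (267,300). Descend, settle, close.

carry_out:
  moves:
    - [[0,0,0],[0.002,0,0.012],75]
    - [[0,0,0],[0.003,0,0.025],75]
    - [[0,0,0],[0.003,0,0.037],75]
    - [[0,0,0],[0.003,0,0.047],75]
    - [[0,0,0],[0.003,0,0.054],75]
    - [[0,0,0],[0.003,0,0.057],75]
    - [[0,0,0],[0.003,0,0.057],75]
    - [[0,0,0],[0.003,0,0.057],75]

```text
t: 16.28
tool_pos: [0.4202, 0.0554, 0.0118]
orientation: [0.707, 0.707, 0.0, 0.0]
force: [0.4, 0.6, -0.3]
width: 0.0607
```

carry_out:
  moves:
    - [[0,0,0],[0,0,0],255]
    - [[0,0,0],[0,0,0],255]
    - [[0,0,0],[0,0,0],255]
    - [[0,0,0],[0,0,0],255]
    - [[0,0,0],[0,0,0],255]
    - [[0,0,0],[0,0,0],255]

```text
t: 16.78
tool_pos: [0.4204, 0.0556, 0.0122]
orientation: [0.707, 0.707, 0.0, -0.0]
force: [-3.0, -0.3, 9.3]
width: 0.0443
```

carry_out:
  moves:
    - [[0,0,0],[0,0,-0.01],255]
    - [[0,0,0],[0,0,-0.03],255]
    - [[0,0,0],[0,0,-0.055],255]
    - [[0,0,0],[0,0,-0.085],255]
    - [[0,0,0],[0,0,-0.115],255]
    - [[0,0,0],[0.01,0.002,-0.12],255]
    - [[0,0,0],[0.03,0.006,-0.12],255]
    - [[0,0,0],[0.055,0.011,-0.12],255]
    - [[0,0,0],[0.08,0.016,-0.12],255]
    - [[0,0,0],[0.105,0.021,-0.12],255]
    - [[0,0,0],[0.13,0.026,-0.12],255]
    - [[0,0,0],[0.155,0.03,-0.12],255]

```text
t: 17.78
tool_pos: [0.45, 0.2118, 0.1316]
orientation: [0.707, 0.707, 0.0, 0.0]
force: [-0.0, -0.4, -1.6]
width: 0.0444
```

carry_out:
  moves:
    - [[0,0,0],[0.025,0.005,0],255]
    - [[0,0,0],[0.05,0.01,0],255]
    - [[0,0,0],[0.075,0.014,0],255]
    - [[0,0,0],[0.1,0.018,0],255]
    - [[0,0,0],[0.118,0.022,0],255]
    - [[0,0,0],[0.125,0.024,0],255]
    - [[0,0,0],[0.125,0.024,0.015],255]
    - [[0,0,0],[0.125,0.024,0.035],255]
    - [[0,0,0],[0.125,0.024,0.055],255]
    - [[0,0,0],[0.125,0.024,0.065],255]
    - [[0,0,0],[0.125,0.024,0.07],255]
    - [[0,0,0],[0.125,0.024,0.07],255]

```text
t: 18.78
tool_pos: [0.4735, 0.3346, 0.0607]
orientation: [0.707, 0.707, -0.001, 0.0]
force: [-1.0, 0.1, -1.5]
width: 0.0448
```

Run:
```python
from h import *
go(.474,.335,.026)
s=camera('side');save(s,'p5.png',190,100,330,220,5)
```

```text
turn [-0.06  0.08 -0.02] shift [0.0004 0.0005 0.0347] t 18.78 pos [0.4735 0.3346 0.0607] j [-1.1   0.37  0.49  1.84 -0.21  0.98 -0.52]
```

View pics/p5.png

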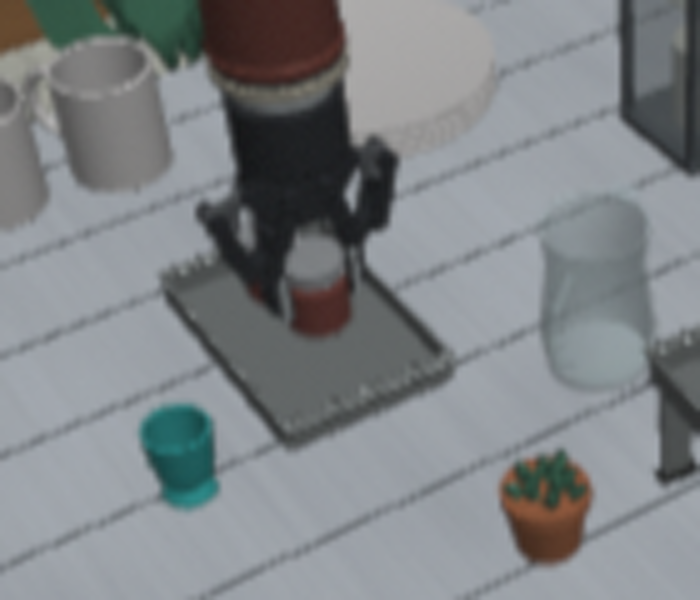

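The jar is upright at (320,285), over the low tray with the kept jar behind it. Lowering.

carry_out:
  moves:
    - [[0,0,0],[0,0,0.01],255]
    - [[0,0,0],[0,0,0.02],255]
    - [[0,0,0],[0,0,0.028],255]
    - [[0,0,0],[0,0,0.032],255]
    - [[0,0,0],[0,0,0.034],255]
    - [[0,0,0],[0,0,0.0345],255]
    - [[0,0,0],[0,0,0.0345],255]

```text
t: 19.42
tool_pos: [0.474, 0.3354, 0.0268]
orientation: [0.707, 0.707, -0.0, 0.0]
force: [0.5, -0.8, -1.4]
width: 0.0445
```

carry_out:
  moves:
    - [[0,0,0],[0,0,0.001],255]
    - [[0,0,0],[0,0,0.0015],255]
    - [[0,0,0],[0,0,0.0015],255]

```text
t: 19.67
tool_pos: [0.474, 0.3355, 0.0255]
orientation: [0.707, 0.707, 0.0, -0.0]
force: [0.1, 0.1, -1.1]
width: 0.0439
```

carry_out:
  moves:
    - [[0,0,0],[0,0,0.001],255]
    - [[0,0,0],[0,0,0.002],255]
    - [[0,0,0],[0,0,0.002],255]

```text
t: 19.92
tool_pos: [0.4741, 0.3356, 0.0243]
orientation: [0.707, 0.707, 0.0, -0.0]
force: [-3.1, -2.5, 8.5]
width: 0.0441
```

carry_out:
  moves:
    - [[0,0,0],[0,0,0],110]
    - [[0,0,0],[0,0,0],75]
    - [[0,0,0],[0,0,0],75]
    - [[0,0,0],[0,0,0],75]
    - [[0,0,0],[0,0,-0.01],75]
    - [[0,0,0],[0,0,-0.03],75]
    - [[0,0,0],[0,0,-0.055],75]
    - [[0,0,0],[0,0,-0.08],75]
    - [[0,0,0],[0,0,-0.11],75]
    - [[0,0,0],[-0.025,-0.004,-0.12],75]
    - [[0,0,0],[-0.05,-0.009,-0.12],75]
    - [[0,0,0],[-0.08,-0.013,-0.12],75]

```text
t: 20.92
tool_pos: [0.4611, 0.2559, 0.145]
orientation: [0.706, 0.708, 0.001, 0.0]
force: [0.1, -0.4, -0.2]
width: 0.0603
```

carry_out:
  moves:
    - [[0,0,-2],[-0.025,-0.003,0],75]
    - [[0,0,-4],[-0.05,-0.006,0],75]
    - [[0,0,-6],[-0.075,-0.009,0],75]
    - [[0,0,-8],[-0.1,-0.012,0],75]
    - [[0,0,-10],[-0.125,-0.015,0],75]
    - [[0,0,-12],[-0.15,-0.018,0],75]
    - [[0,0,-14],[-0.175,-0.021,0],75]
    - [[0,0,-16],[-0.2,-0.024,0],75]
    - [[0,0,-18],[-0.225,-0.027,0],75]
    - [[0,0,-20],[-0.25,-0.03,0],75]
    - [[0,0,-22],[-0.275,-0.033,0],75]
    - [[0,0,-22],[-0.3,-0.035,0],75]

```text
t: 21.92
tool_pos: [0.4256, -0.046, 0.1439]
orientation: [0.558, 0.83, 0.001, -0.0]
force: [0.1, -0.4, 0.8]
width: 0.0603
```

Run:
```python
from h import *
go(.4255,-.059,.07,22)
```

```text
turn [ 0.05 -0.04  0.11] shift [-0.0121 -0.0051  0.0739] t 21.92 pos [ 0.4256 -0.046   0.1439] j [-0.84 -0.13  0.81  2.12  0.1   1.12  0.3 ]
```

carry_out:
  moves:
    - [[0,0,0],[-0.006,-0.003,0.01],75]
    - [[0,0,0],[-0.012,-0.005,0.03],75]
    - [[0,0,0],[-0.012,-0.005,0.05],75]
    - [[0,0,0],[-0.012,-0.005,0.065],75]
    - [[0,0,0],[-0.012,-0.005,0.085],75]
    - [[0,0,0],[-0.012,-0.005,0.095],75]
    - [[0,0,0],[-0.012,-0.005,0.095],75]
    - [[0,0,0],[-0.012,-0.005,0.095],75]

```text
t: 22.58
tool_pos: [0.4257, -0.0579, 0.0487]
orientation: [0.559, 0.829, -0.0, -0.0]
force: [0.5, -0.3, 0.8]
width: 0.0601
```

Run:
```python
from h import *
go(.4255,-.059,.004,22)
s=camera('side');save(s,'p6.png',255,180,365,280,6)
```

```text
turn [-0.05  0.02 -0.02] shift [-0.0009 -0.0006  0.0447] t 22.58 pos [ 0.4257 -0.0579  0.0487] j [-0.81  0.09  0.89  2.21 -0.09  0.88  0.51]
```

View pics/p6.png

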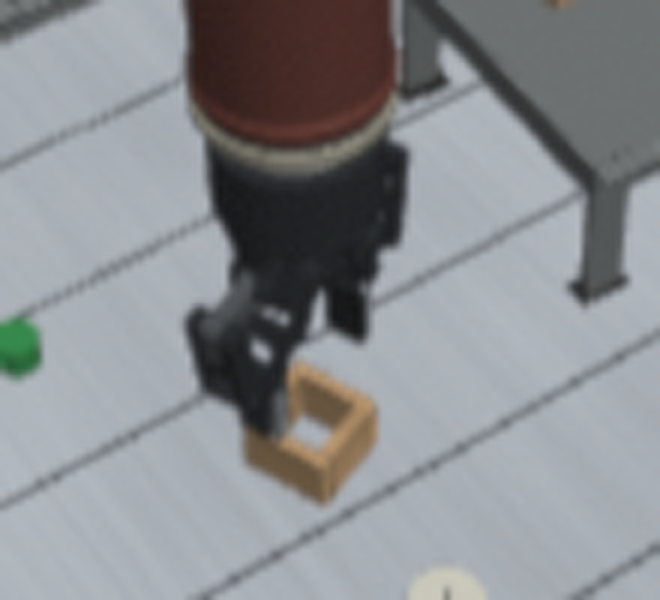

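The jaws are parallel to the ring's side, and their centre projects onto the ring's centre at (312,418). (14 pictures so far.) Descend and close.

carry_out:
  moves:
    - [[0,0,0],[-0.001,0,0.012],75]
    - [[0,0,0],[-0.001,0,0.024],75]
    - [[0,0,0],[-0.001,0,0.034],75]
    - [[0,0,0],[-0.001,0,0.04],75]
    - [[0,0,0],[-0.001,0,0.0435],75]
    - [[0,0,0],[-0.001,0,0.0435],75]
    - [[0,0,0],[-0.001,0,0.0435],75]

```text
t: 23.22
tool_pos: [0.4266, -0.0586, 0.0054]
orientation: [0.559, 0.829, 0.0, 0.0]
force: [-0.6, -0.8, 0.9]
width: 0.0603
```

carry_out:
  moves:
    - [[0,0,0],[0,0,0],255]
    - [[0,0,0],[0,0,0],255]
    - [[0,0,0],[0,0,0],255]
    - [[0,0,0],[0,0,0],255]
    - [[0,0,0],[0,0,0],255]
    - [[0,0,0],[0,0,0],255]

```text
t: 23.72
tool_pos: [0.4268, -0.0584, 0.0057]
orientation: [0.559, 0.829, 0.001, 0.0]
force: [-1.9, 0.5, 9.2]
width: 0.0458
```

carry_out:
  moves:
    - [[0,0,0],[0,0,-0.01],255]
    - [[0,0,0],[0,0,-0.03],255]
    - [[0,0,0],[0,0,-0.055],255]
    - [[0,0,0],[0,0,-0.085],255]
    - [[0,0,0],[0,0,-0.115],255]
    - [[0,0,0],[0,0,-0.145],255]
    - [[0,0,0],[0,0,-0.155],255]
    - [[0,0,3],[-0.005,0.02,-0.155],255]
    - [[0,0,6],[-0.01,0.043,-0.155],255]
    - [[0,0,9],[-0.015,0.065,-0.155],255]
    - [[0,0,12],[-0.02,0.088,-0.155],255]
    - [[0,0,14],[-0.026,0.112,-0.155],255]

```text
t: 24.72
tool_pos: [0.5408, -0.04, 0.1597]
orientation: [0.657, 0.754, 0.0, -0.0]
force: [0.1, -0.1, 1.1]
width: 0.0451
```

Run:
```python
from h import *
go(.654,-.022,.16,0)
```

```text
turn [ 0.01 -0.02  7.9 ] shift [ 0.0023  0.1146 -0.0003] t 24.72 pos [ 0.5408 -0.04    0.1597] j [-0.82  0.23  0.94  1.86 -0.2   1.16  0.32]
```

carry_out:
  moves:
    - [[0,0,1.5],[0,0.022,0],255]
    - [[0,0,3],[0.001,0.045,0],255]
    - [[0,0,5],[0.001,0.068,0],255]
    - [[0,0,6.5],[0.002,0.09,0],255]
    - [[0,0,7.9],[0.002,0.106,0],255]
    - [[0,0,7.9],[0.002,0.114,0],255]
    - [[0,0,7.9],[0.002,0.114,0.012],255]
    - [[0,0,7.9],[0.002,0.114,0.024],255]
    - [[0,0,7.9],[0.002,0.114,0.036],255]
    - [[0,0,7.9],[0.002,0.114,0.036],255]
    - [[0,0,7.9],[0.002,0.114,0.036],255]

```text
t: 25.63
tool_pos: [0.651, -0.0228, 0.1228]
orientation: [0.707, 0.708, -0.001, -0.001]
force: [0.4, -0.3, -0.4]
width: 0.0452
```

Run:
```python
from h import *
go(.654,-.022,.091,0)
s=camera('side');save(s,'p7.png',290,110,430,240,4)
```

```text
turn [-0.12 -0.02  0.1 ] shift [0.0008 0.0031 0.0318] t 25.63 pos [ 0.651  -0.0228  0.1228] j [-0.66  0.54  0.86  1.62 -0.43  1.19  0.3 ]
```

View pics/p7.png

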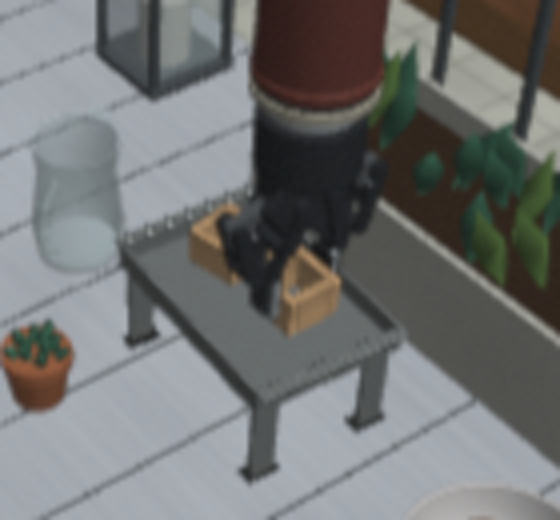

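The ring hangs level at (305,295). The kept ring is at (215,245). I'll nudge it 6 mm toward the tray centre and lower.

carry_out:
  moves:
    - [[0,0,0],[0.003,0.002,0.006],255]
    - [[0,0,0],[0.006,0.003,0.014],255]
    - [[0,0,0],[0.006,0.003,0.022],255]
    - [[0,0,0],[0.006,0.003,0.028],255]
    - [[0,0,0],[0.006,0.003,0.0305],255]
    - [[0,0,0],[0.006,0.003,0.0315],255]
    - [[0,0,0],[0.006,0.003,0.0315],255]

```text
t: 26.27
tool_pos: [0.6552, -0.017, 0.0921]
orientation: [0.707, 0.708, -0.0, -0.0]
force: [0.4, 0.7, 0.2]
width: 0.0449
```

carry_out:
  moves:
    - [[0,0,0],[0,0,0.0008],255]
    - [[0,0,0],[0,0,0.0012],255]
    - [[0,0,0],[0,0,0.0012],255]

```text
t: 26.52
tool_pos: [0.6555, -0.0168, 0.0914]
orientation: [0.706, 0.708, 0.0, 0.0]
force: [-0.6, 0.5, -0.7]
width: 0.045
```

carry_out:
  moves:
    - [[0,0,0],[0,0,0.001],255]
    - [[0,0,0],[0,0,0.0018],255]
    - [[0,0,0],[0,0,0.0018],255]

```text
t: 26.77
tool_pos: [0.6555, -0.0168, 0.0899]
orientation: [0.706, 0.708, 0.0, 0.0]
force: [-1.5, 0.7, 4.1]
width: 0.0454
```

carry_out:
  moves:
    - [[0,0,0],[0,0,0],110]
    - [[0,0,0],[0,0,0],75]
    - [[0,0,0],[0,0,0],75]
    - [[0,0,0],[0,0,0],75]
    - [[0,0,0],[0,0,-0.01],75]
    - [[0,0,0],[0,0,-0.03],75]
    - [[0,0,0],[0,0,-0.055],75]
    - [[0,0,0],[0,0,-0.085],75]
    - [[0,0,0],[0,0,-0.11],75]
    - [[0,0,0],[0,-0.025,-0.12],75]
    - [[0,0,0],[0,-0.05,-0.12],75]
    - [[0,0,0],[0,-0.08,-0.12],75]

```text
t: 27.77
tool_pos: [0.5756, -0.0174, 0.2106]
orientation: [0.707, 0.708, 0.0, 0.001]
force: [-1.1, -0.4, 1.0]
width: 0.0604
```

carry_out:
  moves:
    - [[0,0,0],[0,-0.025,0],75]
    - [[0,0,0],[0,-0.05,0],75]
    - [[0,0,0],[0,-0.075,0],75]
    - [[0,0,0],[0,-0.1,0],75]
    - [[0,0,0],[0,-0.12,0],75]
    - [[0,0,0],[0,-0.12,0],75]
    - [[0,0,0],[0,-0.12,0],75]

```text
t: 28.35
tool_pos: [0.4551, -0.0169, 0.2101]
orientation: [0.706, 0.708, 0.002, -0.001]
force: [-0.7, -0.3, -0.3]
width: 0.0605
```

Run:
```python
from h import *
c=camera('top');s=camera('side')
a=cv2.resize(c['img'][105:285,140:530],None,fx=1.7,fy=1.7);b=cv2.resize(s['img'][110:380,150:540],None,fx=1.06,fy=1.06)
w=max(a.shape[1],b.shape[1]);a=cv2.copyMakeBorder(a,0,0,0,w-a.shape[1],0);b=cv2.copyMakeBorder(b,0,0,0,w-b.shape[1],0)
cv2.imwrite('pics/fin.png',cv2.cvtColor(np.vstack([a,b]),cv2.COLOR_RGB2BGR))
```

```text
(no output)
```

View pics/fin.png

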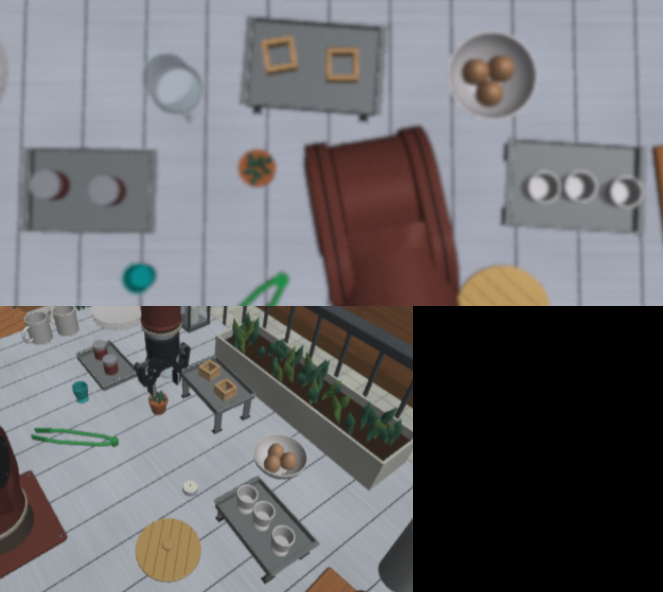

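Two jars are in the low tray at (50,185) and (107,190). Three cups are in the mid tray at (543,187), (579,186) and (626,192). Two rings lie in the high tray at (280,55) and (343,64). All are upright and the bystanders are in place, so I'm handing in.

```bash
python3 -c "
from station import *
print(finish_job())"
```

```text
the job is handed in; nothing more can be done
None
```

I put both white egg cups in the middle tray, the jam jar in the lowest and the napkin ring in the tallest, then handed the job in at about 28 s of the 120 s. Each was lowered until the wrist force showed it touching the floor (4 to 14 N), then released.

- **Final check:** the last top and side pictures show three cups, two jars and two rings standing upright and clear of each other in their trays. The turquoise cup, succulent, tealight, pitcher and bowl were undisturbed.
- **Disagreements:** the two cameras differed by 3 to 5 mm in y, so I averaged them. The first approach stopped 17 mm short and was corrected before grasping. While closing on cup B, the tool sat 3 mm higher than commanded, so I set that cup down by feel.
- **Not checked:** I took no picture after handing in, and the job reports no verdict.

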